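# Fetch the long scoop from the half-covered tea bin

### The arm

A 6-joint arm with a two-finger parallel gripper is mounted at the origin on the work surface. World frame = base frame: x ahead of the robot, y to its left, z up, the work surface at z = 0. Lengths are in m, angles in rad, forces in N, time in s.
With the tool pointing down it reaches from about 0.425 to 0.95 m from the base axis. Payload 3.5 kg.
Tool frame: the origin (TCP) lies midway between the tips of the shut fingers; the grasp point (between the pads) lies 19 mm behind it; z points along the fingers, y is the direction in which the jaws open and shut (so a half turn about z gives the same grasp; the last joint's range is limited). The gripper opens to 85 mm and grips with 20 to 120 N. Pads are 22 mm wide; open, the fingers measure 114 mm over their backs; the gripper's body (76 mm by 85 mm) begins 54 mm behind the grasp point. The pads swing forward as they close: fully open they stand 13 mm farther back than shut.
Start: joints at [1.173, 0.286, 1.577, -0, 1.279, -0.15], TCP at [0.166, 0.654, 0.194] pointing down, gripper open.
Joint ranges: [-2.77, 2.77], [-0.9, 2.22], [0.21, 2.48], [-1.53, 4.67], [0.24, 2.81], [-2.84, 2.84]. Speed limits (rad/s): [2.79, 2.79, 3.14, 3.14, 3.14, 3.14].

### API

Orientations are given as a unit quaternion [x, y, z, w].
In Python, from plant import * gives the robot as it stands.
- The arm moves only by the shell command python3 -m jog 'ROWS' [FORCE]. ROWS is a JSON object of lists of equal length, an entry for each row: "travel": the shift along the world's x, y, z in mm, a list of three; "dr": the turn, a rotation vector about the world's x, y, z in degrees, a list of three; "jaw": the closure in counts, from 0 (fully open) to 255 (shut). In form: {"travel": [[x, y, z], ...], "dr": [[wx, wy, wz], ...], "jaw": [jaw, ...]}. A call has 1 to 5 rows; each row shifts and turns the commanded pose from where the row before left it; what a row does not reach is not made up. A row lasts 1/12 s, in which the tool goes at most 41.7 mm and 7.16 degrees, less where a joint would pass 70% of its speed; a pose out of reach is approached as far as the arm can. A call is refused whole if a number of a shift passes 41.7 or a number of a turn 7.16, either way. A call with a gripper value outside its range is refused whole. The fingers move at their own pace and stop on an object; FORCE is the grip in N (left out, the last holds). Time passes only in rows, so rows that do not move let the fingers close. It gives the time, the measured TCP pose, the force and the opening at its end, in the units of the state.
- get_state(): the state, without advancing time (a new reading comes with each control period).
- read_camera(name): name is "scene" or "top" or "wrist"; returns the picture (420x560x3 uint8, red, green, blue); there is no depth.
- camera_info(name): a dict with "K" (3x3 intrinsics, pixels), "R" (3x3) and "t" (3): a world point X has camera coordinates R X + t; the wrist camera has in their place "mount" (4x4, takes a point from camera to tool coordinates, whose origin is the TCP and whose axes are the flange's). Camera axes: x right, y down, z forward; pixel columns grow to the right and rows downward; lengths in m; the calibration is good to about 2 mm. The wrist camera is an equidistant fisheye: a pixel r from the principal point sees the ray r / f radians off the axis. A picture is of the moment at which its call begins: read the wrist's pose just before it. camera_info takes no time and is no camera call.
- sign_off(): hands the job in, once; it reports no verdict.
The state is a dict: "time": time; "qpos": joint angles; "dq": joint speeds; "joint_efforts": joint torques, N m; "eef_pos": TCP position; "tcp_rot": TCP orientation; "contact_force": force on the tool from outside, world axes, zero at the start; "wrist_torque": the same for the moment, N m; "opening": opening from 0.0 (shut) to 1.0 (fully open).
Only numpy, scipy, OpenCV 4.12 (cv2) and the standard library are available. Lean on these libraries where they do the work, as an engineer would, in place of code of your own. Each camera call takes 0.05 s, during which the arm holds its last target. There are 200 camera calls.

### The job

The sample teapot stands in the way on its trivet on the clear cover of the empty tea bin: lift it off by its arched handle and, keeping it upright, set it down on the counter beside the bin and let go of it. Then take the long scoop by its handle and, tilting it so that its handle comes up first, draw it out through the bin's opening without forcing it against the bin or cover, and finish while still holding it, clear in the air with the whole scoop about 10 cm above the bin's top. Leave the trivet and the other things on the counter where they are.

Things in the scene. Friction and masses are not known exactly. Their poses are not given: they have to be found in the camera images.
- bin: Fixed wooden tea bin, an open-topped box 334 mm long (its x axis), 224 mm wide (y), 72 mm high; walls 12 mm, floor 8 mm thick, so inside 310 x 200 mm and 64 mm deep. Origin: centre of its underside, on the counter at z = 0. Its x axis points roughly away from the robot. The opening in its top is at the +x end.
- cover: Clear acrylic sheet 5 mm thick, screwed on top of the bin's rim over the -x (robot) end, full width: it covers bin x from -167 mm to -45 mm; underside 72 mm, top 77 mm above the counter. The opening runs from bin x = -45 mm to the far wall's inner face at +155 mm (200 x 200 mm). Origin: over the centre of the bin, 72 mm up; axes as the bin's.
- trivet: Loose flat round wooden trivet, 90 mm across, 12 mm thick, lying on the cover under the teapot. Origin: centre of its underside.
- pot_mid (a point): Steel teapot with lid (about 0.45 kg), centre of its round body, 45 mm above its flat foot. Body 106 mm across and 82 mm high, foot 72 mm across, lid knob to 106 mm. Spout reaches 94 mm from the axis along the pot's -x. z axis is up when it stands upright. It starts standing on the trivet.
- pot_grip (a point): Middle of the teapot's fixed arched handle: a straight wooden bar 64 mm long and 13 mm thick along the pot's x axis, on the pot's centre line, 150 mm above its foot; 37 mm free height between bar and lid knob. Axes as the pot's.
- scoop_grip (a point): Grip point on the axis of the handle of the grocer's scoop (270 mm long, 0.14 kg), which lies flat in the bin, near its balance point: 24 mm above the scoop's underside, 165 mm from the bowl's lip, 105 mm from the handle's end. Round beech handle, 22 mm thick, in the opening. x runs from lip to handle end, z is up as it lies; the handle slopes 5 degrees down to its end.
- scoop_tip (a point): Middle of the lip of the scoop's aluminium bowl, 1 mm above its flat underside: the -x end of the scoop, under the cover at the start. The bowl is open upwards, 100 mm long, 64 mm wide; its sides rise from the lip to full height, 36 mm, 64 mm behind it.
- scoop_end (a point): End of the scoop's handle, which is a round pommel 32 mm thick: the +x end of the scoop, 16 mm above its underside.
- jar: Clip-top glass jar, 76 mm across, 125 mm high, standing on the counter: leave alone. Origin: centre of its underside.
- tin: Square tea tin, 75 x 75 mm, 122 mm high, standing on the counter: leave alone. Origin: centre of its underside.
- card: Blank price card 100 x 75 mm in a wooden block, about 92 mm high, standing on the counter: leave alone. Origin: centre of its underside.
There are look-alikes about, which are no part of the job. Of the things like the part that bears pot_mid, leave any that is yellow; of the rest the larger one is meant.

How it is judged:
On the way, in this order (a step that is already met when the one before it is completed fails the run):
1. the teapot is lifted clear of the trivet (height (world z) of pot_mid above 0.15 m and contact force between pot and trivet below 0.05 N), for 0.2 s.
2. the teapot stands upright on the counter beside the bin, released, the scoop still in the bin (height (world z) of pot_mid below 0.049 m and angle between pot_mid's own z axis and vertical below 0.08 rad and contact force between pot and the arm below 0.05 N and contact force between pot and the fingers below 0.05 N and linear speed of pot below 0.02 m/s and horizontal distance between pot_mid and bin below 0.45 m and height (world z) of scoop_end below 0.05 m), for 0.2 s.
3. the scoop's handle is tilted up out of the opening while its bowl is still down in the bin (height (world z) of scoop_end above 0.09 m and height (world z) of scoop_tip below 0.072 m), for 0.1 s.
At the end, for the whole second after the job is handed in: The scoop is held still by the fingers alone, all of it over 60 mm above the cover's top (137 mm above the counter), touching neither bin nor teapot; the teapot stands still on the counter, upright within 0.08 rad, within 450 mm of the bin's centre, untouched by the robot (height (world z) of each of scoop_tip, scoop_end, scoop_grip above 0.137 m and contact force between scoop and the fingers above 1 N and contact force between scoop and bin below 0.05 N and contact force between scoop and pot below 0.05 N and linear speed of scoop below 0.03 m/s and height (world z) of pot_mid below 0.049 m and angle between pot_mid's own z axis and vertical below 0.08 rad and contact force between pot and the arm below 0.05 N and contact force between pot and the fingers below 0.05 N and linear speed of pot below 0.02 m/s and horizontal distance between pot_mid and bin below 0.45 m); the arm keeps its last pose, push and grip.
It fails at once if the teapot is tipped by more than 0.5 rad (angle between pot_mid's own z axis and vertical above 0.5 rad).
It fails at once if the scoop is forced against the bin or its cover with more than 30 N (contact force between scoop and bin above 30 N).
It fails at once if the trivet is moved by more than 30 mm (distance of trivet from where it was at the start of the episode above 0.03 m).
It fails at once if a bystander is moved by more than 30 mm (distance of any of jar, tin, card from where it was at the start of the episode above 0.03 m).
It also fails if it takes over 56 s, if anything falls off the work surface, if the arm or the gripper's body presses on something with over 40 N, if the wrist force passes 120 N, or if a joint passes its speed limit or range.

## Working session

There is one attempt and no reset: what is moved stays moved. The work goes in short steps, Python scripts to look and compute and a shell command to move; the robot and the scene stay as the last step left them, time stands still between calls to the robot, and variables do not carry over. Pictures are saved under pics/ and viewed, about 8 in all and at most 12, crops included, and the job is handed in when it is done.

```bash
mkdir -p pics; ls
python3 - <<'E'
from plant import *
import cv2,numpy as np
print(get_state())
for n in("scene","top","wrist"):
    c=camera_info(n); print(n,{k:np.round(v,4).tolist() if not isinstance(v,str) else v for k,v in c.items()})
    cv2.imwrite(f"pics/{n}0.png",read_camera(n)[:,:,::-1])
E
```

```text
pics
{'time': 0.0, 'qpos': array([ 1.17300564e+00,  2.87184285e-01,  1.57818026e+00, -4.19972182e-05,
        1.27859477e+00, -1.49988017e-01]), 'dq': array([ 0.00117952,  0.00064533,  0.00070518,  0.00075262, -0.00166856,
        0.00111821]), 'joint_efforts': array([ 3.65703963e-04, -4.05988669e+01, -2.92621368e+01, -1.27670423e-04,
        5.85756119e-03,  5.37606780e-06]), 'eef_pos': array([0.16524215, 0.65369076, 0.1921331 ]), 'tcp_rot': array([ 1.23578452e-01,  9.92334100e-01, -1.14466014e-03, -3.00712570e-04]), 'contact_force': array([ 0.59109242,  0.34633781, -0.98956186]), 'wrist_torque': array([ 0.00075028,  0.02282988, -0.02695156]), 'opening': 1.0035314152582262}
scene {'K': [[401.449, 0.0, 276.8477], [0.0, 401.449, 206.7739], [0.0, 0.0, 1.0]], 'R': [[0.8593, 0.5113, 0.0156], [0.3556, -0.5751, -0.7368], [-0.3677, 0.6386, -0.676]], 't': [-0.4528, -0.0569, 1.4569]}
top {'K': [[389.7949, 0.0, 280.7073], [0.0, 389.7949, 213.5116], [0.0, 0.0, 1.0]], 'R': [[0.0171, -0.9997, -0.0196], [-0.9951, -0.0151, -0.0974], [0.097, 0.0211, -0.9951]], 't': [0.001, 0.505, 1.2722]}
wrist {'K': [[325.1923, 0.0, 275.8976], [0.0, 325.1923, 210.8014], [0.0, 0.0, 1.0]], 'mount': [[0.0007, -0.9478, -0.3188, 0.0817], [1.0, 0.0009, -0.0004, -0.0003], [0.0007, -0.3188, 0.9478, -0.1787], [0.0, 0.0, 0.0, 1.0]]}
```

View pics/top0.png

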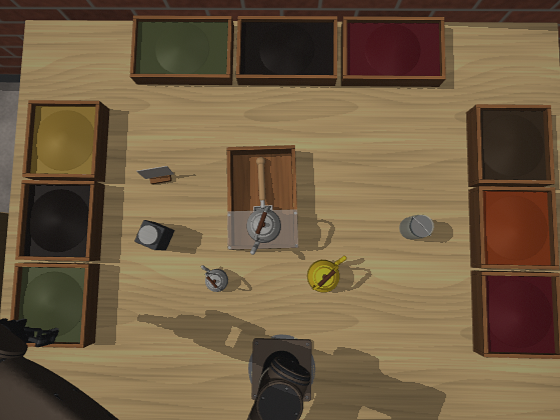

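View pics/scene0.png

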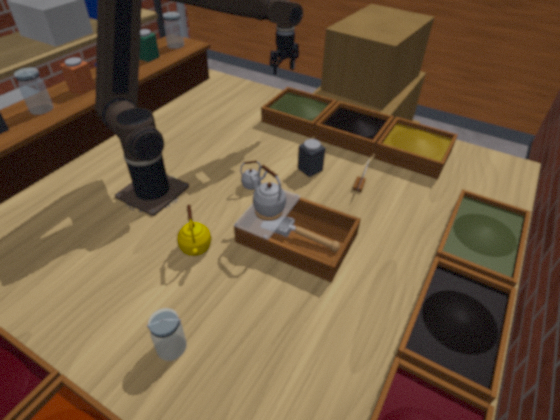

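The top view shows the bin with its corners near (228,148), (295,148), (298,248) and (228,248). The pot on it is at about (263,225), with the yellow pot at (323,275) and a small pot at (215,280). I'll enlarge both views for picking points.

```bash
cat > h.py <<'E'
from plant import *
import cv2,numpy as np
from scipy.spatial.transform import Rotation as Rot
def ray(n,u,v,st=None):
    c=camera_info(n);K=np.array(c["K"]);d=np.linalg.solve(K,[u,v,1.])
    if n!="wrist":
        R=np.array(c["R"]);return -R.T@np.array(c["t"]),R.T@d/np.linalg.norm(d)
    r=np.hypot(d[0],d[1]);d=np.array([d[0]/r*np.sin(r),d[1]/r*np.sin(r),np.cos(r)]) if r>1e-9 else np.array([0,0,1.])
    M=np.array(c["mount"]);T=Rot.from_quat(st["tcp_rot"]).as_matrix()
    return T@M[:3,3]+st["eef_pos"],T@M[:3,:3]@d
def plane(n,u,v,z,st=None):
    o,d=ray(n,u,v,st);return o+d*(z-o[2])/d[2]
def tri(*rs):
    A=sum(np.eye(3)-np.outer(d,d) for o,d in rs);b=sum((np.eye(3)-np.outer(d,d))@o for o,d in rs)
    X=np.linalg.solve(A,b);return X,[np.linalg.norm(np.cross(d,X-o)) for o,d in rs]
E
python3 - <<'E'
import cv2,numpy as np
t=cv2.imread("pics/top0.png")[140:290,190:350]; s=cv2.imread("pics/scene0.png")[150:290,220:370]
a=cv2.resize(t,None,fx=4,fy=4,interpolation=2)  # 640x600
b=cv2.resize(s,None,fx=4,fy=4,interpolation=2)
cv2.imwrite("pics/tz.png",a);cv2.imwrite("pics/sz.png",b)
E
```

```text
(no output)
```

View pics/tz.png

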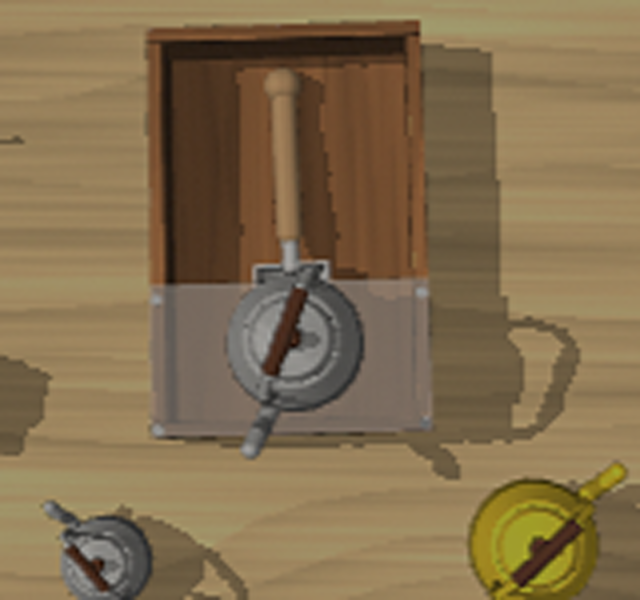

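View pics/sz.png

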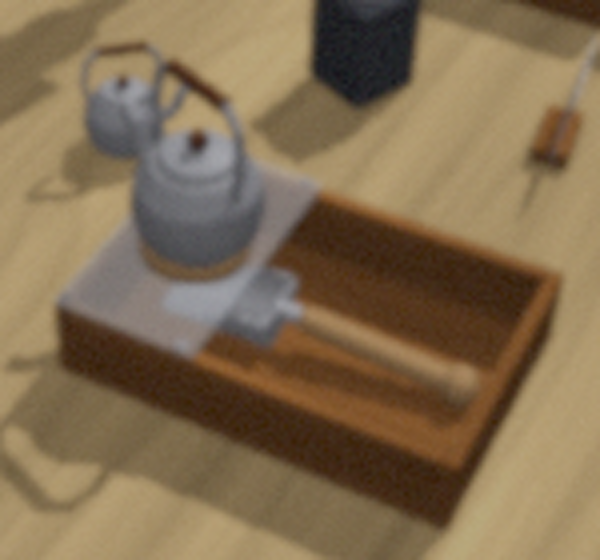

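Run:
```python
from h import *
np.set_printoptions(precision=4,suppress=True)
T=lambda u,v:(190+u/4,140+v/4); S=lambda u,v:(220+u/4,150+v/4)
for nm,a,b in[("barmid",(286,332),(197,84)),("pommel",(282,82),(460,383)),("knob",(293,338),(199,139)),("handle start",(289,240),(304,312))]:
    print(nm,*tri(ray("top",*T(*a)),ray("scene",*S(*b))))
for nm,a,z in[("bar lo",(270,376),.239),("bar mid",(286,332),.239),("bar hi",(303,288),.239),("FL",(147,30),.072),("FR",(420,22),.072),("NR",(432,430),.077),("NL",(152,437),.077),("cover edge L",(152,284),.077),("edge R",(426,284),.077),("pommel",(282,82),.024),("hs",(289,240),.03),("small pot",(105,560),.03),("yellow",(533,543),.04)]:
    print(nm,plane("top",*T(*a),z))
for nm,a,z in[("jar",(418,228),.125),("tin",(150,236),.122),("card",(160,175),.05)]: print(nm,plane("top",*a,z))
for nm,a,z in[("FR",(560,275),.072),("NL?",(60,302),.077)]:print(nm,plane("scene",*S(*a),z))
```

```text
barmid [0.4589 0.0589 0.2386] [np.float64(0.0025822467236620633), np.float64(0.002582246723662143)]
pommel [0.6849 0.0813 0.026 ] [np.float64(0.0018272647224017694), np.float64(0.0018272647224018244)]
knob [0.4595 0.0582 0.1877] [np.float64(0.0040762334386200225), np.float64(0.004076233438620166)]
handle start [0.5501 0.0725 0.0396] [np.float64(0.003271069099670253), np.float64(0.003271069099670052)]
bar lo [0.4261 0.0678 0.239 ]
bar mid [0.4568 0.0574 0.239 ]
bar hi [0.4876 0.0462 0.239 ]
FL [0.7143 0.1882 0.072 ]
FR [ 0.7236 -0.0346  0.072 ]
NR [ 0.3927 -0.0485  0.077 ]
NL [0.3834 0.1733 0.077 ]
cover edge L [0.5053 0.177  0.077 ]
edge R [ 0.5086 -0.0422  0.077 ]
pommel [0.6838 0.0805 0.024 ]
hs [0.5486 0.0713 0.03  ]
small pot [0.2828 0.2161 0.03  ]
yellow [ 0.3035 -0.132   0.04  ]
jar [ 0.4573 -0.4106  0.125 ]
tin [0.4197 0.4084 0.122 ]
card [0.6246 0.4109 0.05  ]
FR [0.7187 0.1876 0.072 ]
NL? [ 0.4047 -0.0469  0.077 ]
```

Bar middle is at (0.458, 0.058, 0.239), as expected, and its axis has yaw ≈ -19°. The bin yaw is ≈ 2.6° and the pommel is at (0.684, 0.081). I'll approach above the handle.

```bash
python3 -m jog '{"travel":[[0,0,24],[20,-25,24],[22,-27,20],[22,-27,20],[22,-27,20]],"dr":[[0,0,0],[0,0,0],[0,0,0],[0,0,0],[0,0,0]],"jaw":[0,0,0,0,0]}' 40
python3 -m jog '{"travel":[[22,-27,10],[22,-27,10],[22,-27,10],[22,-27,0],[22,-27,0]],"dr":[[0,0,-1],[0,0,-1],[0,0,-1],[0,0,-1],[0,0,-1]],"jaw":[0,0,0,0,0]}'
python3 -m jog '{"travel":[[22,-30,0],[20,-35,0],[15,-35,0],[8,-38,0],[2,-38,0]],"dr":[[0,0,0],[0,0,0],[0,0,0],[0,0,0],[0,0,0]],"jaw":[0,0,0,0,0]}'
python3 -m jog '{"travel":[[0,-38,0],[0,-38,0],[0,-30,0],[0,-10,0],[0,0,0]],"dr":[[0,0,0],[0,0,0],[0,0,0],[0,0,0],[0,0,0]],"jaw":[0,0,0,0,0]}'
python3 - <<'E'
from h import *
s=get_state();print(s["eef_pos"],s["tcp_rot"],s["time"]);
np.save("st1.npy",s,allow_pickle=True);cv2.imwrite("pics/w1.png",read_camera("wrist")[:,:,::-1])
E
```

```text
time: 0.57
eef_pos: [0.2519, 0.5471, 0.302]
tcp_rot: [0.123, 0.992, -0.0, -0.0]
contact_force: [0.6, 0.5, 1.3]
opening: 0.998
time: 0.98
eef_pos: [0.3624, 0.4121, 0.3324]
tcp_rot: [0.167, 0.986, 0.001, 0.001]
contact_force: [0.1, -0.2, -0.8]
opening: 1.003
time: 1.4
eef_pos: [0.4292, 0.2354, 0.3308]
tcp_rot: [0.167, 0.986, -0.0, -0.0]
contact_force: [0.5, 0.3, 0.5]
opening: 1.006
time: 1.82
eef_pos: [0.4285, 0.1196, 0.3314]
tcp_rot: [0.169, 0.986, -0.0, 0.0]
contact_force: [-0.3, 0.3, 0.2]
opening: 0.999
[0.42852306 0.11964695 0.33139667] [ 1.68734485e-01  9.85661539e-01 -4.48120778e-05  5.20818028e-05] 1.8167
```

View pics/w1.png

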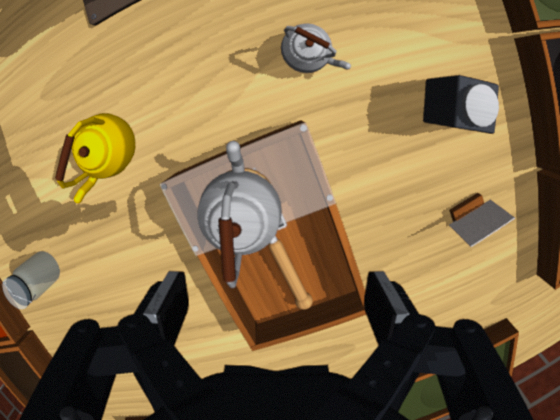

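The wrist view shows the bar running from about (226,218) to (228,283).

Run:
```python
from h import *
s=np.load("st1.npy",allow_pickle=True).item()
for p in[(226,218),(227,250),(228,283)]: print(plane("wrist",*p,.239,s))
for p in [(305,300)]:print("pommel",plane("wrist",*p,.024,s))
for p,z in [((303,124),.077),((164,184),.077),((196,252),.077),((331,200),.077),((364,310),.072),((254,347),.072)]:print(plane("wrist",*p,z,s))
R=Rot.from_quat(s["tcp_rot"]).as_matrix();print(np.degrees(np.arctan2(R[1,1],R[0,1])))
```

```text
[0.42895359 0.07174696 0.239     ]
[0.45851835 0.06045606 0.239     ]
[0.49196533 0.04728922 0.239     ]
pommel [0.68199108 0.08511025 0.024     ]
[0.38646536 0.17180034 0.077     ]
[ 0.39774786 -0.03930846  0.077     ]
[ 0.51060331 -0.03761855  0.077     ]
[0.49929115 0.17611826 0.077     ]
[0.70647985 0.17901173 0.072     ]
[ 0.71876866 -0.02443819  0.072     ]
70.5715047435787
```

```bash
python3 -m jog '{"travel":[[15,-30,0],[15,-31,0],[0,0,-25],[0,0,-30],[0,0,-25]],"dr":[[0,0,-0.5],[0,0,0],[0,0,0],[0,0,0],[0,0,0]],"jaw":[0,0,0,0,0]}'
python3 -m jog '{"travel":[[0,0,-20],[0,0,-11],[0,0,0]],"dr":[[0,0,0],[0,0,0],[0,0,0]],"jaw":[0,0,0]}'
python3 -m jog '{"travel":[[0,0,0],[0,0,0],[0,0,0],[0,0,0],[0,0,0]],"dr":[[0,0,0],[0,0,0],[0,0,0],[0,0,0],[0,0,0]],"jaw":[255,255,255,255,255]}' 60
python3 -m jog '{"travel":[[0,0,0],[0,0,0],[0,0,0],[0,0,0],[0,0,0]],"dr":[[0,0,0],[0,0,0],[0,0,0],[0,0,0],[0,0,0]],"jaw":[255,255,255,255,255]}' 60
```

```text
time: 2.28
eef_pos: [0.4588, 0.0616, 0.25]
tcp_rot: [0.171, 0.985, 0.0, -0.0]
contact_force: [-0.3, 0.5, -0.3]
opening: 1.001
time: 2.53
eef_pos: [0.4568, 0.0619, 0.2173]
tcp_rot: [0.17, 0.985, -0.0, -0.003]
contact_force: [-0.4, -0.6, -0.4]
opening: 0.994
time: 2.95
eef_pos: [0.4591, 0.0604, 0.2217]
tcp_rot: [0.171, 0.985, 0.0, 0.001]
contact_force: [-0.5, 0.9, 0.5]
opening: 0.297
time: 3.37
eef_pos: [0.4585, 0.0603, 0.2205]
tcp_rot: [0.171, 0.985, 0.0, -0.0]
contact_force: [0.0, 0.4, 0.2]
opening: -0.001
```

The jaws shut fully, so the grasp missed. I need another look.

Run:
```python
from h import *
a=read_camera("wrist");b=read_camera("scene")[110:260,190:390]
im=np.hstack([cv2.resize(a,(400,300)),cv2.resize(b,(400,300),interpolation=2)])
cv2.imwrite("pics/w2.png",im[:,:,::-1])
```

```text
(no output)
```

View pics/w2.png

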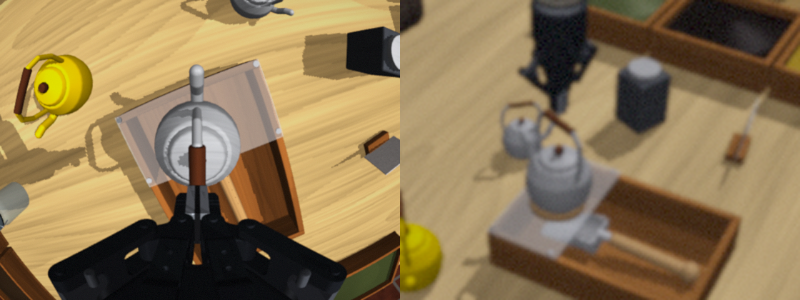

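Run:
```python
from h import *
s=get_state()
def pr(n,X):
    c=camera_info(n);p=np.array(c["K"])@(np.array(c["R"])@X+np.array(c["t"]));return p[:2]/p[2]
R=Rot.from_quat(s["tcp_rot"]).as_matrix()
print("tcp",s["eef_pos"],s["qpos"],R[:,2])
for n in("scene","top"):print(n,pr(n,s["eef_pos"]),pr(n,np.array([.459,.0595,.239])))
c=camera_info("wrist");M=np.array(c["mount"]);p=np.linalg.inv(M)@[0,0,0,1.];r=np.arctan2(np.hypot(p[0],p[1]),p[2]);K=np.array(c["K"])
print("wrist tcp px",K[:2,2]+K[0,0]*r*p[:2]/np.hypot(p[0],p[1]))
a=read_camera("scene")[140:215,225:325];b=read_camera("top")[185:260,215:315]
cv2.imwrite("pics/c3.png",np.hstack([cv2.resize(x,(400,300),interpolation=2) for x in(a,b)])[:,:,::-1])
```

```text
tcp [0.45849765 0.06036703 0.22046044] [-8.90478621e-02 -2.21358599e-01  2.04822295e+00  7.72287014e-06
  1.31486620e+00 -1.31599627e+00] [-1.36684883e-04  1.97048133e-05 -9.99999990e-01]
scene [268.49448502 175.74774001] [268.49485838 170.91899918]
top [260.90908048 222.85773293] [260.75647016 222.19005694]
wrist tcp px [276.52374074 244.70934043]
```

View pics/c3.png

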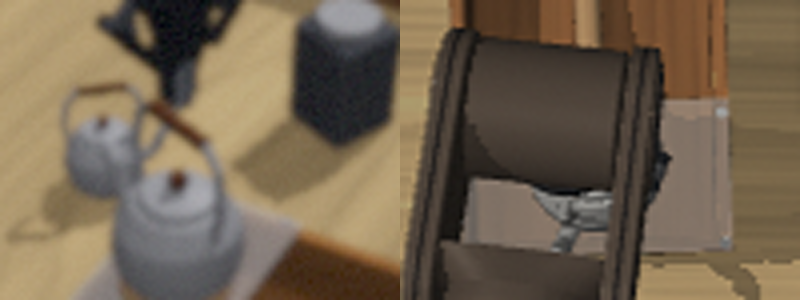

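The scene and wrist views both show the shut fingertips roughly 20–35 mm above the reported TCP, just over the bar. The bar itself is where I predicted. I'll open, go 30 mm lower (safe in either case) and close again.

```bash
python3 -m jog '{"travel":[[0,0,0],[0,0,0],[0,0,0],[0,0,0],[0,0,0]],"dr":[[0,0,0],[0,0,0],[0,0,0],[0,0,0],[0,0,0]],"jaw":[0,0,0,0,0]}' 60
python3 -m jog '{"travel":[[0,0,0],[0,0,0],[0,0,-15],[0,0,-15],[0,0,0]],"dr":[[0,0,0],[0,0,0],[0,0,0],[0,0,0],[0,0,0]],"jaw":[0,0,0,0,0]}' 60
python3 -m jog '{"travel":[[0,0,0],[0,0,0],[0,0,0],[0,0,0],[0,0,0]],"dr":[[0,0,0],[0,0,0],[0,0,0],[0,0,0],[0,0,0]],"jaw":[255,255,255,255,255]}' 60
python3 -m jog '{"travel":[[0,0,0],[0,0,0],[0,0,0],[0,0,0],[0,0,0]],"dr":[[0,0,0],[0,0,0],[0,0,0],[0,0,0],[0,0,0]],"jaw":[255,255,255,255,255]}' 60
python3 - <<'E'
from h import *
a=read_camera("scene")[140:215,225:325];b=read_camera("wrist")
cv2.imwrite("pics/c4.png",np.hstack([cv2.resize(x,(400,300),interpolation=2) for x in(a,b)])[:,:,::-1])
E
```

```text
time: 3.98
eef_pos: [0.4585, 0.0604, 0.2205]
tcp_rot: [0.171, 0.985, -0.0, -0.0]
contact_force: [1.2, -0.5, 0.1]
opening: 0.71
time: 4.4
eef_pos: [0.4565, 0.0605, 0.1875]
tcp_rot: [0.171, 0.985, -0.0, -0.003]
contact_force: [-1.1, -0.5, -0.3]
opening: 1.0
time: 4.82
eef_pos: [0.459, 0.0603, 0.1913]
tcp_rot: [0.171, 0.985, 0.0, 0.001]
contact_force: [-0.3, 0.0, 0.0]
opening: 0.297
time: 5.23
eef_pos: [0.4589, 0.0604, 0.1912]
tcp_rot: [0.171, 0.985, 0.0, 0.001]
contact_force: [0.2, -0.1, 3.8]
opening: 0.129
```

View pics/c4.png

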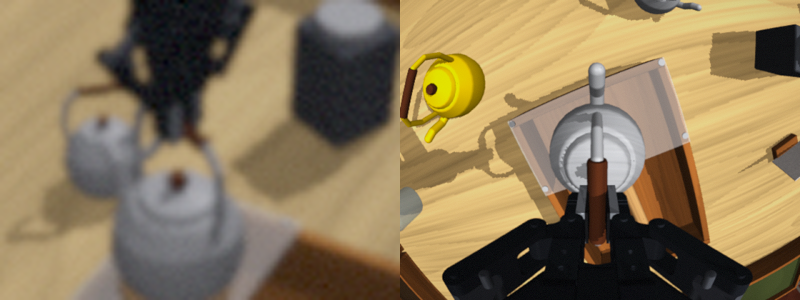

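Opening is 0.13 (≈11 mm) and the bar is between the pads in the wrist view, so it is gripped. Lift and carry it to the right of the bin.

```bash
python3 -m jog '{"travel":[[0,0,5],[0,0,12],[0,0,20],[0,0,20],[0,0,10]],"dr":[[0,0,0],[0,0,0],[0,0,0],[0,0,0],[0,0,0]],"jaw":[255,255,255,255,255]}' 80
python3 -m jog '{"travel":[[0,0,3],[0,0,0],[0,0,0],[0,0,0],[0,0,0]],"dr":[[0,0,0],[0,0,0],[0,0,0],[0,0,0],[0,0,0]],"jaw":[255,255,255,255,255]}'
python3 - <<'E'
from h import *
a=read_camera("scene")[120:250,200:373]
cv2.imwrite("pics/c5.png",cv2.resize(a,(692,520),interpolation=2)[:,:,::-1])
E
```

```text
time: 5.75
eef_pos: [0.4588, 0.0604, 0.2592]
tcp_rot: [0.171, 0.985, 0.0, 0.001]
contact_force: [1.7, 0.1, -5.0]
opening: 0.112
time: 6.17
eef_pos: [0.4577, 0.0605, 0.2589]
tcp_rot: [0.171, 0.985, -0.0, -0.001]
contact_force: [0.8, -0.6, -4.6]
opening: 0.114
```

View pics/c5.png

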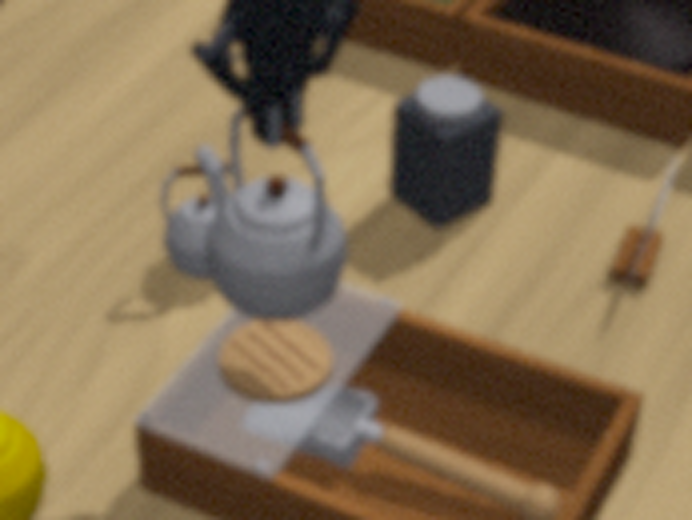

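The pot hangs upright and the trivet is undisturbed. Now carry it to about (0.55, -0.19) and lower it.

```bash
python3 -m jog '{"travel":[[4,-10,0],[8,-20,0],[10,-28,0],[11,-32,0],[11,-32,0]],"dr":[[0,0,0],[0,0,0],[0,0,0],[0,0,0],[0,0,0]],"jaw":[255,255,255,255,255]}'
python3 -m jog '{"travel":[[11,-32,0],[11,-32,0],[10,-28,0],[8,-20,0],[7,-16,0]],"dr":[[0,0,0],[0,0,0],[0,0,0],[0,0,0],[0,0,0]],"jaw":[255,255,255,255,255]}'
python3 -m jog '{"travel":[[0,0,0],[0,0,-10],[0,0,-25],[0,0,-30],[0,0,-30]],"dr":[[0,0,0],[0,0,0],[0,0,0],[0,0,0],[0,0,0]],"jaw":[255,255,255,255,255]}'
python3 -m jog '{"travel":[[0,0,-25],[0,0,-15],[0,0,-10],[0,0,-5],[0,0,0]],"dr":[[0,0,0],[0,0,0],[0,0,0],[0,0,0],[0,0,0]],"jaw":[255,255,255,255,255]}'
python3 -m jog '{"travel":[[0,0,-2],[0,0,-2],[0,0,0],[0,0,0]],"dr":[[0,0,0],[0,0,0],[0,0,0],[0,0,0]],"jaw":[255,255,255,255]}'
```

```text
time: 6.63
eef_pos: [0.5029, -0.0635, 0.2603]
tcp_rot: [0.171, 0.985, -0.0, 0.0]
contact_force: [1.6, 0.6, -4.3]
opening: 0.113
time: 7.05
eef_pos: [0.5497, -0.1929, 0.2597]
tcp_rot: [0.172, 0.985, -0.0, -0.0]
contact_force: [-0.2, 0.7, -4.5]
opening: 0.113
time: 7.47
eef_pos: [0.5494, -0.1891, 0.1644]
tcp_rot: [0.171, 0.985, -0.0, 0.0]
contact_force: [0.4, 0.3, -5.6]
opening: 0.116
time: 7.88
eef_pos: [0.5489, -0.189, 0.1093]
tcp_rot: [0.171, 0.985, 0.0, -0.001]
contact_force: [-0.0, 0.7, -4.2]
opening: 0.115
time: 8.22
eef_pos: [0.55, -0.1899, 0.1075]
tcp_rot: [0.171, 0.985, -0.0, 0.001]
contact_force: [0.6, -0.3, -4.8]
opening: 0.118
```

```bash
for i in 1 2 3; do
python3 -m jog '{"travel":[[0,0,-2],[0,0,0],[0,0,0]],"dr":[[0,0,0],[0,0,0],[0,0,0]],"jaw":[255,255,255]}' | egrep 'eef|force'; done
```

```text
eef_pos: [0.5494, -0.1896, 0.1045]
contact_force: [-0.3, -0.1, -5.4]
eef_pos: [0.5495, -0.1896, 0.1025]
contact_force: [0.4, 0.1, -4.0]
eef_pos: [0.5504, -0.1902, 0.1025]
contact_force: [-2.4, 0.2, 4.9]
```

Contact (force has gone from -4.5 to +4.9). Back off 1 mm, open, and rise.

```bash
python3 -m jog '{"travel":[[0,0,1],[0,0,0],[0,0,0],[0,0,0],[0,0,0]],"dr":[[0,0,0],[0,0,0],[0,0,0],[0,0,0],[0,0,0]],"jaw":[255,230,210,190,170]}'
python3 -m jog '{"travel":[[0,0,0],[0,0,0],[0,0,0],[0,0,0],[0,0,0]],"dr":[[0,0,0],[0,0,0],[0,0,0],[0,0,0],[0,0,0]],"jaw":[130,60,0,0,0]}'
python3 -m jog '{"travel":[[0,0,0],[0,0,0],[0,0,8],[0,0,20],[0,0,30]],"dr":[[0,0,0],[0,0,0],[0,0,0],[0,0,0],[0,0,0]],"jaw":[0,0,0,0,0]}'
python3 -m jog '{"travel":[[0,0,35],[0,0,35],[0,0,35],[0,0,0],[0,0,0]],"dr":[[0,0,0],[0,0,0],[0,0,0],[0,0,0],[0,0,0]],"jaw":[0,0,0,0,0]}'
```

```text
time: 9.38
eef_pos: [0.5495, -0.1895, 0.1011]
tcp_rot: [0.171, 0.985, 0.0, 0.0]
contact_force: [0.3, -0.8, 0.4]
opening: 0.331
time: 9.8
eef_pos: [0.5496, -0.1896, 0.1015]
tcp_rot: [0.171, 0.985, 0.0, 0.0]
contact_force: [-0.3, 0.4, -0.1]
opening: 0.991
time: 10.22
eef_pos: [0.5474, -0.1885, 0.1572]
tcp_rot: [0.171, 0.985, 0.001, -0.003]
contact_force: [1.1, -0.4, -0.3]
opening: 0.998
time: 10.63
eef_pos: [0.551, -0.1904, 0.2689]
tcp_rot: [0.171, 0.985, -0.001, 0.004]
contact_force: [0.4, -0.2, -0.5]
opening: 0.998
```

Pot released. The fingertips' real height relative to the reported TCP is uncertain by 25–40 mm, so I'll calibrate by gently touching a free spot on the counter with shut fingers.

```bash
python3 -m jog '{"travel":[[20,0,0],[35,0,0],[40,0,0],[40,0,0],[25,0,0]],"dr":[[0,0,0],[0,0,0],[0,0,0],[0,0,0],[0,0,0]],"jaw":[255,255,255,255,255]}'
python3 -m jog '{"travel":[[0,0,-20],[0,0,-40],[0,0,-40],[0,0,-40],[0,0,-40]],"dr":[[0,0,0],[0,0,0],[0,0,0],[0,0,0],[0,0,0]],"jaw":[255,255,255,255,255]}'
python3 -m jog '{"travel":[[0,0,-40],[0,0,-20],[0,0,-10],[0,0,0],[0,0,0]],"dr":[[0,0,0],[0,0,0],[0,0,0],[0,0,0],[0,0,0]],"jaw":[255,255,255,255,255]}'
python3 - <<'E'
from h import *
print(get_state()["eef_pos"]);a=read_camera("scene")[150:350,230:500];b=read_camera("wrist")
cv2.imwrite("pics/c6.png",np.hstack([cv2.resize(a,(405,300),interpolation=2),cv2.resize(b,(395,300),interpolation=2)])[:,:,::-1])
E
```

```text
time: 11.05
eef_pos: [0.7112, -0.189, 0.2614]
tcp_rot: [0.171, 0.985, 0.001, -0.002]
contact_force: [-0.1, -0.8, 0.7]
opening: 0.296
time: 11.47
eef_pos: [0.7081, -0.1889, 0.0806]
tcp_rot: [0.171, 0.985, 0.0, -0.002]
contact_force: [0.6, 0.7, -0.3]
opening: 0.002
time: 11.88
eef_pos: [0.7095, -0.1896, 0.0144]
tcp_rot: [0.171, 0.985, 0.0, -0.0]
contact_force: [-0.2, 0.5, 0.4]
opening: -0.004
[ 0.70946788 -0.18962957  0.01438866]
```

View pics/c6.png

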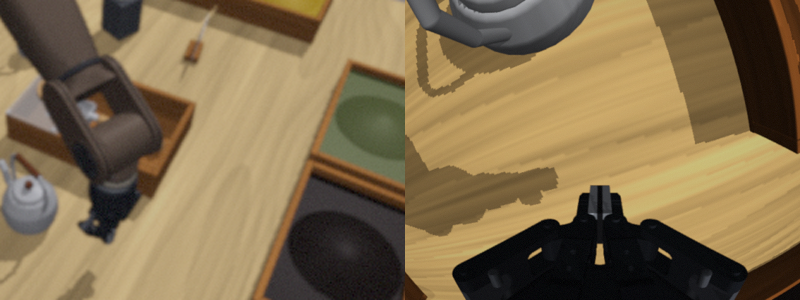

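The pot stands on the counter at (28,205). The gripper is still clearly above the counter, since its shadow is separated. Step down to touch.

```bash
python3 -m jog '{"travel":[[0,0,-10],[0,0,-7],[0,0,0],[0,0,0]],"dr":[[0,0,0],[0,0,0],[0,0,0],[0,0,0]],"jaw":[255,255,255,255]}'|egrep 'eef|force'
python3 -m jog '{"travel":[[0,0,-3],[0,0,0],[0,0,0]],"dr":[[0,0,0],[0,0,0],[0,0,0]],"jaw":[255,255,255]}'|egrep 'eef|force'
python3 -m jog '{"travel":[[0,0,-3],[0,0,0],[0,0,0]],"dr":[[0,0,0],[0,0,0],[0,0,0]],"jaw":[255,255,255]}'|egrep 'eef|force'
```

```text
eef_pos: [0.7089, -0.1894, -0.0032]
contact_force: [-1.2, -0.0, 0.1]
eef_pos: [0.7095, -0.1896, -0.0055]
contact_force: [0.6, -0.1, 0.6]
eef_pos: [0.7093, -0.1896, -0.0087]
contact_force: [-0.2, 0.0, -0.3]
```

```bash
python3 -m jog '{"travel":[[0,0,-3],[0,0,0],[0,0,0]],"dr":[[0,0,0],[0,0,0],[0,0,0]],"jaw":[255,255,255]}'|egrep 'eef|force'
python3 -m jog '{"travel":[[0,0,-3],[0,0,0],[0,0,0]],"dr":[[0,0,0],[0,0,0],[0,0,0]],"jaw":[255,255,255]}'|egrep 'eef|force'
```

```text
eef_pos: [0.7093, -0.1895, -0.0118]
contact_force: [0.6, -0.3, 0.2]
eef_pos: [0.7093, -0.1895, -0.0148]
contact_force: [-0.1, 0.9, -0.3]
```

```bash
python3 -m jog '{"travel":[[0,0,-3],[0,0,0],[0,0,0]],"dr":[[0,0,0],[0,0,0],[0,0,0]],"jaw":[255,255,255]}'|egrep 'eef|force'
python3 -m jog '{"travel":[[0,0,-3],[0,0,0],[0,0,0]],"dr":[[0,0,0],[0,0,0],[0,0,0]],"jaw":[255,255,255]}'|egrep 'eef|force'
python3 -m jog '{"travel":[[0,0,-2],[0,0,0],[0,0,0]],"dr":[[0,0,0],[0,0,0],[0,0,0]],"jaw":[255,255,255]}'|egrep 'eef|force'
```

```text
eef_pos: [0.7093, -0.1895, -0.0178]
contact_force: [0.0, 0.5, 0.5]
eef_pos: [0.7093, -0.1895, -0.0208]
contact_force: [0.3, 0.8, 0.9]
eef_pos: [0.7094, -0.1896, -0.0227]
contact_force: [0.8, 0.1, 0.1]
```

```bash
python3 -m jog '{"travel":[[0,0,-2],[0,0,0],[0,0,0]],"dr":[[0,0,0],[0,0,0],[0,0,0]],"jaw":[255,255,255]}'|egrep 'eef|force'
```

```text
eef_pos: [0.7094, -0.1896, -0.0247]
contact_force: [0.2, 0.8, -1.0]
```

```bash
python3 -m jog '{"travel":[[0,0,-2],[0,0,0],[0,0,0]],"dr":[[0,0,0],[0,0,0],[0,0,0]],"jaw":[255,255,255]}'|egrep 'eef|force'
```

```text
eef_pos: [0.7094, -0.1896, -0.0267]
contact_force: [-0.0, 0.3, 0.1]
```

```bash
python3 -m jog '{"travel":[[0,0,-2],[0,0,0],[0,0,0]],"dr":[[0,0,0],[0,0,0],[0,0,0]],"jaw":[255,255,255]}'|egrep 'eef|force'
```

```text
eef_pos: [0.7093, -0.1896, -0.0287]
contact_force: [0.0, -0.7, 0.2]
```

```bash
python3 -m jog '{"travel":[[0,0,-2],[0,0,0],[0,0,0]],"dr":[[0,0,0],[0,0,0],[0,0,0]],"jaw":[255,255,255]}'|egrep 'eef|force'
```

```text
eef_pos: [0.7094, -0.1896, -0.0307]
contact_force: [-0.3, 0.9, 0.1]
```

```bash
python3 -m jog '{"travel":[[0,0,-2],[0,0,0],[0,0,0]],"dr":[[0,0,0],[0,0,0],[0,0,0]],"jaw":[255,255,255]}'|egrep 'eef|force'
```

```text
eef_pos: [0.7094, -0.1896, -0.0327]
contact_force: [-0.7, -0.8, -0.7]
```

```bash
python3 -m jog '{"travel":[[0,0,-2],[0,0,0],[0,0,0]],"dr":[[0,0,0],[0,0,0],[0,0,0]],"jaw":[255,255,255]}'|egrep 'eef|force|time'
```

```text
time: 15.57
eef_pos: [0.7094, -0.1895, -0.0347]
contact_force: [-0.2, 1.0, -0.1]
```

```bash
python3 -m jog '{"travel":[[0,0,-2],[0,0,0],[0,0,0]],"dr":[[0,0,0],[0,0,0],[0,0,0]],"jaw":[255,255,255]}'|egrep 'eef|force'
```

```text
eef_pos: [0.7094, -0.1896, -0.0367]
contact_force: [-0.2, 1.0, 0.1]
```

```bash
python3 -m jog '{"travel":[[0,0,-2],[0,0,0],[0,0,0]],"dr":[[0,0,0],[0,0,0],[0,0,0]],"jaw":[255,255,255]}'|egrep 'eef|force|time'
```

```text
time: 16.07
eef_pos: [0.71, -0.1898, -0.0376]
contact_force: [-1.3, 0.3, 3.6]
```

```bash
python3 -m jog '{"travel":[[0,0,-2],[0,0,0],[0,0,0]],"dr":[[0,0,0],[0,0,0],[0,0,0]],"jaw":[255,255,255]}'|egrep 'eef|force|time'
```

```text
time: 16.32
eef_pos: [0.71, -0.1898, -0.0377]
contact_force: [-4.4, 2.0, 10.8]
```

Touch was at a reported z of -0.037, so the true fingertips are 37 mm behind the reported TCP; the wrist image row of the tips agrees. Now rise, go over the scoop and turn +24°.

```bash
python3 -m jog '{"travel":[[0,0,20],[0,0,40],[0,0,40],[0,0,40],[0,0,40]],"dr":[[0,0,0],[0,0,0],[0,0,0],[0,0,0],[0,0,0]],"jaw":[255,255,255,255,255]}'
python3 -m jog '{"travel":[[0,0,40],[-5,15,20],[-13,30,0],[-15,35,0],[-15,35,0]],"dr":[[0,0,0],[0,0,4],[0,0,5],[0,0,5],[0,0,5]],"jaw":[0,0,0,0,0]}'
python3 -m jog '{"travel":[[-15,35,0],[-15,35,0],[-15,35,0],[-12,30,0],[-9,15,0]],"dr":[[0,0,5],[0,0,0],[0,0,0],[0,0,0],[0,0,0]],"jaw":[0,0,0,0,0]}'
python3 -m jog '{"travel":[[0,0,0],[0,0,0]],"dr":[[0,0,0],[0,0,0]],"jaw":[0,0]}'
python3 - <<'E'
from h import *
s=get_state();im=read_camera("wrist");cv2.imwrite("pics/w7.png",im[:,:,::-1]);np.save("st7.npy",s,allow_pickle=True)
R=Rot.from_quat(s["tcp_rot"]).as_matrix();print("ytool yaw",np.degrees(np.arctan2(R[1,1],R[0,1])),s["eef_pos"])
t=cv2.imread("pics/top0.png")[155:202,245:275]
print(t[10:40:6,16],t[20,2:30:3])
E
```

```text
time: 16.73
eef_pos: [0.7091, -0.1894, 0.1406]
tcp_rot: [0.171, 0.985, 0.0, -0.0]
contact_force: [0.1, -1.0, 0.2]
opening: -0.003
time: 17.15
eef_pos: [0.6611, -0.0741, 0.1998]
tcp_rot: [0.005, 1.0, -0.0, 0.001]
contact_force: [-0.2, 0.0, 0.1]
opening: 0.705
time: 17.57
eef_pos: [0.594, 0.0786, 0.1992]
tcp_rot: [-0.039, 0.999, 0.001, -0.0]
contact_force: [-0.5, -0.6, 0.3]
opening: 1.005
time: 17.73
eef_pos: [0.5954, 0.0756, 0.1995]
tcp_rot: [-0.038, 0.999, -0.0, 0.0]
contact_force: [0.8, -0.4, 0.1]
opening: 0.996
ytool yaw 94.39358129140852 [0.59540049 0.07561869 0.19946649]
[[ 81 115 147]
 [ 82 116 148]
 [ 81 117 148]
 [ 84 120 152]
 [ 85 122 154]] [[ 32  50  74]
 [ 44  73 109]
 [ 47  78 117]
 [ 49  79 120]
 [ 88 125 158]
 [ 75 108 136]
 [ 32  51  75]
 [ 36  59  86]
 [ 45  73 109]
 [ 46  74 111]]
```

View pics/w7.png

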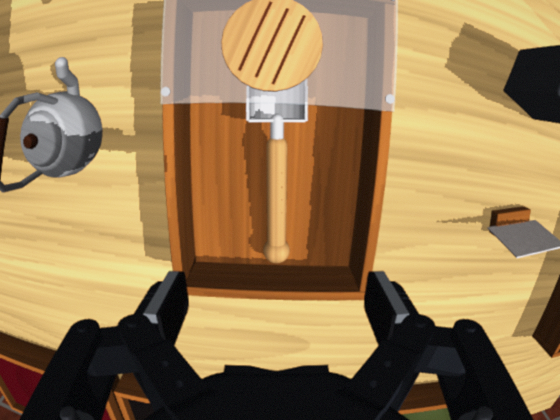

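The scoop handle runs at column ~278 from (279,138) to the pommel end (277,263), parallel to the image and centred between the fingers. The pot stands upright at left.

Run:
```python
from h import *
s=np.load("st7.npy",allow_pickle=True).item()
T=Rot.from_quat(s["tcp_rot"]).as_matrix()
for nm,p,z in[("hs",(279,138),.040),("hm",(278,200),.032),("pommel c",(277,253),.024),("pommel end",(277,263),.024),("edgeL",(162,104),.077),("edgeR",(395,108),.077),("far L in",(187,267),.072),("far out L",(185,293),.072),("far out R",(370,297),.072),("bowlrearR",(247,121),.04),("bowlrearL",(308,121),.04)]:
    print(nm,np.round(plane("wrist",*p,z,s),4))
c=T.T@(np.array([0,0,-.0])+0)
im=cv2.imread("pics/w7.png").astype(int)
for r in(150,170,190,210,230):
    row=im[r,240:320];m=np.where(row[:,0]>70)[0]+240;print(r,m.min() if len(m) else None,m.max() if len(m) else None,len(m))
```

```text
hs [0.5476 0.0744 0.04  ]
hm [0.6171 0.0789 0.032 ]
pommel c [0.6861 0.0833 0.024 ]
pommel end [0.6998 0.0843 0.024 ]
edgeL [ 0.5168 -0.0393  0.077 ]
edgeR [0.5032 0.1814 0.077 ]
far L in [ 0.6889 -0.0155  0.072 ]
far out L [ 0.7237 -0.0196  0.072 ]
far out R [0.7128 0.1932 0.072 ]
bowlrearR [0.5322 0.0401 0.04  ]
bowlrearL [0.5273 0.1028 0.04  ]
150 270 286 17
170 270 286 17
190 270 286 17
210 270 286 17
230 270 285 16
```

```bash
python3 -m jog '{"travel":[[0,1,-20],[0,0,-40],[0,0,-40],[0,0,-40],[0,0,-30]],"dr":[[0,0,0],[0,0,0],[0,0,0],[0,0,0],[0,0,0]],"jaw":[0,0,0,0,0]}' 60
python3 -m jog '{"travel":[[0,0,-25],[0,0,-15],[0,0,-10],[0,0,0],[0,0,0]],"dr":[[0,0,0],[0,0,0],[0,0,0],[0,0,0],[0,0,0]],"jaw":[0,0,0,0,0]}'
python3 -m jog '{"travel":[[0,0,0],[0,0,0],[0,0,0],[0,0,0],[0,0,0]],"dr":[[0,0,0],[0,0,0],[0,0,0],[0,0,0],[0,0,0]],"jaw":[255,255,255,255,255]}' 40
python3 -m jog '{"travel":[[0,0,0],[0,0,0],[0,0,0],[0,0,0],[0,0,0]],"dr":[[0,0,0],[0,0,0],[0,0,0],[0,0,0],[0,0,0]],"jaw":[255,255,255,255,255]}' 90
```

```text
time: 18.2
eef_pos: [0.5946, 0.0744, 0.0258]
tcp_rot: [-0.036, 0.999, -0.0, -0.002]
contact_force: [0.4, -1.0, 0.1]
opening: 1.003
time: 18.62
eef_pos: [0.5962, 0.0753, -0.0205]
tcp_rot: [-0.037, 0.999, -0.0, 0.0]
contact_force: [0.3, 0.4, 0.3]
opening: 0.999
time: 19.03
eef_pos: [0.596, 0.0764, -0.0197]
tcp_rot: [-0.038, 0.999, -0.0, 0.001]
contact_force: [-0.5, 0.1, -0.2]
opening: 0.298
time: 19.45
eef_pos: [0.5961, 0.0766, -0.0195]
tcp_rot: [-0.038, 0.999, 0.0, 0.001]
contact_force: [-0.7, 1.5, 5.3]
opening: 0.225
```

Gripped (opening 0.225 ≈ 22 mm handle). Raise slightly, then tilt 15° about the lip.

```bash
python3 -m jog '{"travel":[[0,0,2],[0,0,2],[0,0,0],[0,0,0]],"dr":[[0,0,0],[0,0,0],[0,0,0],[0,0,0]],"jaw":[255,255,255,255]}' 90
python3 -m jog '{"travel":[[1,0,7.3],[1,0,7.3],[0,0,0],[0,0,0]],"dr":[[0.2,-2.5,0],[0.2,-2.5,0],[0,0,0],[0,0,0]],"jaw":[255,255,255,255]}'
```

```text
time: 19.78
eef_pos: [0.595, 0.0763, -0.017]
tcp_rot: [-0.038, 0.999, -0.0, -0.0]
contact_force: [1.2, -0.2, -2.0]
opening: 0.223
time: 20.12
eef_pos: [0.597, 0.0763, -0.002]
tcp_rot: [-0.037, 0.998, 0.002, 0.043]
contact_force: [-0.0, -0.0, -1.4]
opening: 0.228
```

The wrist carries just the scoop's weight (-1.4 N), so it hangs free. Continue to 15°.

```bash
python3 -m jog '{"travel":[[0.3,0,7.3],[0.2,0,7.3],[-0.3,0,7.3],[-0.3,0,7.3],[0,0,0]],"dr":[[0.2,-2.5,0],[0.2,-2.5,0],[0.2,-2.5,0],[0.2,-2.5,0],[0,0,0]],"jaw":[255,255,255,255,255]}'
python3 -m jog '{"travel":[[0,0,0],[0,0,0],[0,0,0]],"dr":[[0,0,0],[0,0,0],[0,0,0]],"jaw":[255,255,255]}'
python3 - <<'E'
from h import *
s=get_state();im=read_camera("wrist");sc=read_camera("scene")[150:290,220:370]
cv2.imwrite("pics/c8.png",np.hstack([cv2.resize(im,(400,300)),cv2.resize(sc,(321,300),interpolation=2)])[:,:,::-1])
E
```

```text
time: 20.53
eef_pos: [0.5964, 0.0765, 0.0273]
tcp_rot: [-0.037, 0.991, 0.006, 0.13]
contact_force: [0.5, -0.4, -1.6]
opening: 0.225
time: 20.78
eef_pos: [0.5977, 0.0763, 0.0269]
tcp_rot: [-0.037, 0.991, 0.006, 0.13]
contact_force: [1.3, 0.8, -1.6]
opening: 0.224
```

View pics/c8.png

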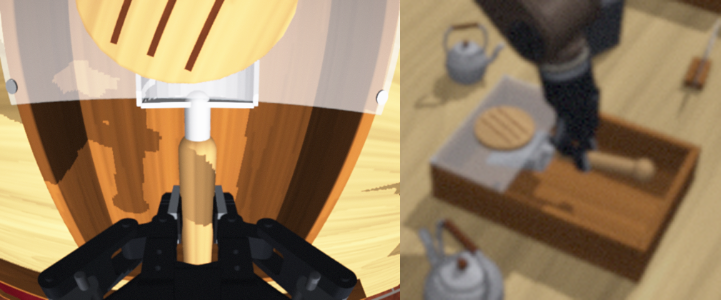

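Images confirm the scoop is tilted about 15° with the bowl still under the cover, and forces equal its weight only. Computed end z ≈ 0.096 and tip z ≈ 0.012. Now draw +x while tilting further.

```bash
python3 -m jog '{"travel":[[7.5,0.5,5.5],[7.5,0.5,5.3],[7.5,0.5,5.3],[0,0,0]],"dr":[[0.1,-1.7,0],[0.1,-1.7,0],[0.1,-1.7,0],[0,0,0]],"jaw":[255,255,255,255]}'
python3 -m jog '{"travel":[[7.5,0.5,5.3],[7.5,0.5,5.3],[7.5,0.5,5.3],[0,0,0]],"dr":[[0.1,-1.6,0],[0.1,-1.6,0],[0.1,-1.6,0],[0,0,0]],"jaw":[255,255,255,255]}'
python3 -m jog '{"travel":[[8,0.5,5.3],[8,0.5,5.3],[8,0.5,5.3],[0,0,0]],"dr":[[0.1,-1.6,0],[0.1,-1.6,0],[0.1,-1.6,0],[0,0,0]],"jaw":[255,255,255,255]}'
python3 -m jog '{"travel":[[8,0.5,5.3],[8,0.5,5.3],[8,0.5,5.3],[0,0,0]],"dr":[[0.1,-1.6,0],[0.1,-1.6,0],[0.1,-1.6,0],[0,0,0]],"jaw":[255,255,255,255]}'
```

```text
time: 21.22
eef_pos: [0.6215, 0.0779, 0.045]
tcp_rot: [-0.037, 0.983, 0.006, 0.177]
contact_force: [0.3, 1.5, -1.7]
opening: 0.225
time: 21.55
eef_pos: [0.6437, 0.0793, 0.0607]
tcp_rot: [-0.037, 0.975, 0.007, 0.218]
contact_force: [0.1, -1.2, -0.8]
opening: 0.227
time: 21.88
eef_pos: [0.6678, 0.0808, 0.0765]
tcp_rot: [-0.037, 0.965, 0.008, 0.259]
contact_force: [0.2, 0.5, -1.8]
opening: 0.223
time: 22.22
eef_pos: [0.6917, 0.0823, 0.0923]
tcp_rot: [-0.036, 0.954, 0.009, 0.299]
contact_force: [0.3, -0.4, -0.9]
opening: 0.222
```

The lip is now clear of the cover edge (computed lip x = 0.538, edge 0.51). Lift straight up.

```bash
python3 -m jog '{"travel":[[0,0,10],[0,0,20],[0,0,25],[0,0,0]],"dr":[[0,0,0],[0,0,0],[0,0,0],[0,0,0]],"jaw":[255,255,255,255]}'
python3 -m jog '{"travel":[[0,0,25],[0,0,30],[0,0,25],[0,0,15],[0,0,7]],"dr":[[0,0,0],[0,0,0],[0,0,0],[0,0,0],[0,0,0]],"jaw":[255,255,255,255,255]}'
python3 -m jog '{"travel":[[0,0,0],[0,0,0],[0,0,0],[0,0,0],[0,0,0]],"dr":[[0,0,0],[0,0,0],[0,0,0],[0,0,0],[0,0,0]],"jaw":[255,255,255,255,255]}'
python3 - <<'E'
from h import *
im=read_camera("wrist");sc=read_camera("scene")[100:310,170:390];t=read_camera("top")
cv2.imwrite("pics/c9.png",np.hstack([cv2.resize(im,(260,195)),cv2.resize(sc,(280,267),interpolation=2)[:195] if 0 else cv2.resize(sc,(270,195)),cv2.resize(t,(260,195))])[:,:,::-1])
cv2.imwrite("pics/c9.png",np.hstack([cv2.resize(im,(390,290)),cv2.resize(sc,(390,290),interpolation=2)])[:,:,::-1])
s=get_state();print(s["time"],np.abs(s["dq"]).max())
E
```

```text
time: 22.55
eef_pos: [0.6942, 0.0822, 0.154]
tcp_rot: [-0.036, 0.952, 0.009, 0.303]
contact_force: [1.9, -0.2, -0.4]
opening: 0.224
time: 22.97
eef_pos: [0.6917, 0.0823, 0.2522]
tcp_rot: [-0.036, 0.953, 0.009, 0.3]
contact_force: [1.0, -0.1, -1.0]
opening: 0.229
time: 23.38
eef_pos: [0.6896, 0.0824, 0.2458]
tcp_rot: [-0.036, 0.955, 0.01, 0.296]
contact_force: [0.5, 0.8, -1.2]
opening: 0.225
23.5333 0.005345052747427802
```

```bash
python3 -c "
from plant import *
s=get_state();print(s['time'],s['eef_pos'],s['contact_force'],s['opening']);print(sign_off())"
```

```text
23.5333 [0.69019001 0.08238213 0.24720615] [-0.01810646 -0.36055086 -1.11065565] 0.22849292618681788
the job is handed in; nothing more can be done
None
```

I moved the teapot to the counter right of the bin, at about (0.55, -0.19), and drew the scoop out of the opening. I handed the job in at 23.5 s with the scoop held in the air. No verdict was reported.

- **First grasp missed:** the jaws shut on nothing above the teapot's bar. A light touch on the counter later showed the real fingertips sit about 37 mm behind the reported TCP. This disagrees with the tool data given, so I allowed for it from then on.
- **Teapot:** the second grasp held. The trivet looked unmoved after the lift, and the last view of the teapot that I checked showed it standing upright, with the gripper well away.
- **Scoop:** I tilted it to 15° in the bin, with the handle end computed at about 96 mm and the lip at about 12 mm. I then drew it out to about 35° and lifted it. Wrist force stayed at roughly the scoop's own weight from the start of the tilt, so I saw no sign of forcing.
- **At hand-in:** the jaw opening was steady at 0.23, the wrist read about -1.1 N, and the arm was still. The lip is computed at about 175 mm above the counter, about 10 cm above the bin's top.
- **Not checked:** I had used up the 12-picture limit, so the final pose was confirmed only by numbers, not by eye.

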